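# Bench check of a latching stop station

## Task

With the fingertips, check the push-button station that lies on the bench: press its mushroom stop in and let go of it, so that it stays latched in by itself; then push against one side of its raised rib, without squeezing the rib between the fingers, to twist the head clockwise until the latch lets go and the head springs back out. Then press the ON plunger in so that it stays in. The station must stay where it stands, not lifted or shoved away, and the things round it must be left alone.

Things in the scene. Friction and masses are not known exactly. Their poses are not given: they have to be found in the camera images.
- station: Push-button station: grey die-cast box lying loose on the bench on rubber feet, 1.6 kg, 88 mm (own x) by 170 mm (own y), lid face level, 62 mm high. Origin: centre of its underside, z up. On the lid at own x = 0: mushroom stop at y = +43 mm, ON plunger at y = -50 mm, between them at y = -8 mm a flat blanking plug 26 mm wide, 3 mm high, which does nothing.
- stop_axis (a point): Point on the vertical axis of the mushroom stop, on the lid face (62 mm above the bench). Fixed in the station, axes as the station's.
- mushroom_head: Black mushroom head, 50 mm wide, with a straight rib standing across it through the axis: 46 mm long, 11 mm thick (crest 4 mm thick, the sides end 2.5 mm lower). Origin on the axis at the underside; crest 25 mm above it, dome 10.5 mm at the middle, 8 mm at 20 mm radius. Its y runs along the rib, and is the station's y at twist 0.
- stop_crest (a point): Middle of the rib's crest, on the axis: the place to press. 100 mm above the bench when out, 94 mm when latched in. While twisting keep the fingertips 8 mm or more above the dome at first (their ends level with about 87 mm over the bench): the head rises 6 mm on release, and a tip that rests on the dome blocks it.
- rib_end (a point): Crest of the rib at its outer end, 23 mm from the axis, pointing to the station's +y (away from the ON plunger) at twist 0. Seen from above, clockwise moves this end toward the station's own +x.
- rib_front: Side of the rib that faces the station's own -x at twist 0 (46 mm long, upright, 5.5 mm from the rib's middle plane). Pushing it near rib_end turns the head clockwise. Origin: on the axis, at the head's underside; turns with the head.
- rib_back: Opposite side of the rib, facing the station's own +x at twist 0. Pushing it near its end toward the ON plunger turns the head clockwise. Origin as rib_front.
- stop (a joint): Travel of the mushroom stop, m: 0 out, 0.006 fully in. Takes 6 to 9 N at first, snaps over at about 0.003 and stays in. Turning the head clockwise lifts it off the latch.
- stop_twist (a joint): Turn of the head, rad, clockwise from above positive: 0 at rest, stop at 0.8. When the stop is in, the head lifts off the latch at 0.4 to 0.5 rad and springs out. Takes about 0.13 N m (6 to 7 N at 20 mm from the axis); springs back to 0 when let go.
- on_top (a point): Centre of the top face of the ON plunger, a black round plunger 25 mm wide in a collar 36 mm wide and 4 mm high. The top is 76 mm above the bench when out, 70 mm when in.
- on_plunger (a joint): Travel of the ON plunger, m: 0 out, 0.006 fully in. Takes 6 to 8 N at first, snaps over at about 0.0044 and stays in. Interlock inside: while the stop is in, the ON plunger is held out and cannot stay in; pressing the stop throws it out.
- seat_ring: Bystander: turned steel ring 54 mm wide, 12 mm high, close to the station on its own -x side. Origin: centre of its underside.
- gauge_pin: Bystander: plain steel pin 22 mm wide, standing 45 mm high, close to the station on its own -x side. Origin: centre of its underside.
- hex_key: Bystander: hex key 84 mm long, 5 mm thick, lying close to the station on its own +x side. Origin: centre of its underside.
- dial_indicator: Bystander: dial indicator 107 x 57 x 19 mm, lying to the right. Origin: centre of its underside.
- v_block: Bystander: ground steel V-block 42 x 45 x 35 mm at the right back. Origin: centre of its underside.
- calculator: Bystander: pocket calculator 118 x 72 x 16 mm at the left. Origin: centre of its underside.
- bush: Bystander: flanged bronze bush 47 mm wide, 32 mm high, at the left back. Origin: centre of its underside.
- steel_beaker: Bystander: straight steel beaker 70 mm wide, 82 mm high, at the right. Origin: centre of its underside.

How it is judged:
On the way, in this order (a step that is already met when the one before it is completed fails the run):
1. the mushroom stop is in (over 5 mm) and stays in with the fingers off it (value of joint stop above 0.005 m and contact force between the fingers and mushroom_head below 0.2 N), for 0.2 s.
2. the head is twisted clockwise by over 0.3 rad while it is still in (value of joint stop_twist above 0.3 rad and value of joint stop above 0.0025 m).
3. the stop has sprung out (under 1.5 mm) (value of joint stop below 0.0015 m), for 0.1 s.
At the end, for the whole second after the job is handed in: The mushroom stop is out (under 1.5 mm of travel) with its head turned back (under 0.15 rad), the ON plunger stays in (over 4.5 mm), and the station stands at rest and level within 25 mm of where it was (value of joint stop below 0.0015 m and value of joint stop_twist below 0.15 rad and value of joint on_plunger above 0.0045 m and distance of station from where it was at the start of the episode below 0.025 m and angle between station's own z axis and vertical below 0.05 rad and linear speed of station below 0.01 m/s); the robot touches nothing.
It fails at once if the rib squeezed between the fingers (both its sides pressed at once) (contact force between the fingers and rib_front above 1 N and contact force between the fingers and rib_back above 1 N).
It fails at once if the station lifted (over 8 mm), tipped (over 0.15 rad) or shoved away (over 25 mm) (height (world z) of station above 0.008 m or angle between station's own z axis and vertical above 0.15 rad or distance of station from where it was at the start of the episode above 0.025 m).
It fails at once if a thing round the station moved by over 20 mm (distance of any of seat_ring, gauge_pin, hex_key, dial_indicator, v_block, calculator, bush, steel_beaker from where it was at the start of the episode above 0.02 m).
It also fails if it takes over 53 s, if anything falls off the work surface, if the arm or the gripper's body presses on something with over 40 N, if the wrist force passes 120 N, or if a joint passes its speed limit or range.

## Robot

A 6-joint arm with a two-finger parallel gripper is mounted at the origin on a cart in front of the work surface, level with it; the furniture and walls round the work are solid. World frame = base frame: x ahead of the robot, y to its left, z up, the work surface at z = 0. Lengths are in m, angles in rad, forces in N, time in s.
With the tool pointing down it reaches from about 0.375 to 0.9 m from the base axis. Payload 3.1 kg.
Tool frame: the origin (TCP) lies midway between the tips of the shut fingers; the grasp point (between the pads) lies 19 mm behind it (manip.grasp_offset is the distance from the TCP to the grasp point, in m); z points along the fingers, y is the line along which they close (so a half turn about z gives the same grasp; the last joint's range is limited). The gripper opens to 85 mm and grips with 20 to 120 N. Pads are 22 mm wide; open, the fingers measure 114 mm over their backs; the gripper's body (76 mm by 85 mm) begins 54 mm behind the grasp point. The pads swing forward as they close: fully open they stand 13 mm farther back than shut.
Start: joints at [-1.355, 0.527, 1.433, -0, 1.181, -0.178], TCP at [0.24, -0.577, 0.231] pointing down, gripper open.
Joint ranges: [-3.08, 3.08], [-0.75, 2.2], [0.22, 2.44], [-1.43, 4.57], [0, 2.65], [-2.85, 2.85]. Speed limits (rad/s): [2.79, 2.79, 3.14, 3.14, 3.14, 3.14].

## Interface

Orientations are given as a unit quaternion [x, y, z, w].
In Python, from station import sensors, cams, order, manip gives the robot as it stands.
- The arm moves only by the tool move_arm, never from a script. Its argument "targets" is a list of rows, each an object of numbers: "dx", "dy", "dz": the shift along the world's x, y, z normalised to -1 to 1, where 1 is 25 mm; "rx", "ry", "rz": the turn, a rotation vector about the world's x, y, z normalised to -1 to 1, where 1 is 30 degrees. A call has exactly 10 rows; each row shifts and turns the commanded pose from where the row before left it; what a row does not reach is not made up. A row lasts 1/8 s, in which the tool goes at most 62.5 mm and 10.7 degrees, less where a joint would pass 70% of its speed; a pose out of reach is approached as far as the arm can. A call with a number of a shift or a turn outside -1 to 1 is refused whole. A call with a gripper value outside its range is refused whole. "claw" is the opening in per cent of the stroke, from 0 (shut) to 100 (fully open), set as the call begins (left out, the last holds). The fingers move at their own pace and stop on an object; "newtons" is the grip in N (left out, the last holds). Time passes only in rows, so rows that do not move let the fingers close, or fill a call up. It gives the time, the measured TCP pose, the force, the opening and the grip force at its end, in the units of the state.
- sensors.sense(): the state, without advancing time (a new reading comes with each control period).
- cams.snapshot(name): name is "side" or "top"; returns the picture (400x640x3 uint8, red, green, blue); there is no depth.
- cams.camera_model(name): a dict with "fx", "fy", "cx", "cy" (pixels), "extrinsics" (4x4, takes a point from world to camera coordinates). Camera axes: x right, y down, z forward; pixel columns grow to the right and rows downward; lengths in m; the calibration is good to about 2 mm. A picture is of the moment at which its call begins. camera_model takes no time and is no camera call.
- order.sign_off(): hands the job in; it is judged then, once.
The state is a dict: "t": time; "q": joint angles; "qd": joint speeds; "tau": joint torques, N m; "tcp_pos": TCP position; "tool_rot": TCP orientation; "force": force on the tool from outside, world axes, zero at the start; "ft_torque": the same for the moment, N m; "finger_gap": opening from 0.0 (shut) to 1.0 (fully open); "gripper_force": force on a finger pad.
Only numpy, scipy, OpenCV 4.12 (cv2) and the standard library are available. Lean on these libraries where they do the work, as an engineer would, in place of code of your own. Each camera call takes 0.05 s, during which the arm holds its last target. There are 200 camera calls.

## Working session

There is one attempt and no reset: what is moved stays moved. The work goes in short steps, Python scripts to look and compute and a tool call to move; the robot and the scene stay as the last step left them, time stands still between calls to the robot, and variables do not carry over. Pictures are saved under pics/ and viewed, at most 10 in all, crops included, and the job is handed in when it is done.

Besides the shell and the picture viewer there is one more tool, called after "Call:" by a JSON object that holds its "method" and its "body", one argument or row to a line. move_arm: Moves the arm, as the interface text tells. Scaled input: -1 to 1 covers 25 mm each way for a shift and 30 degrees each way for a turn. Its arguments: {"type":"object","properties":{"targets":{"type":"array"},"claw":{"type":"number"},"newtons":{"type":"number"}},"required":["targets"]}

```bash
mkdir -p pics; python3 - <<'E'
from station import sensors,cams,order,manip
import cv2,numpy as np
for n in("top","side"):
    cv2.imwrite(f"pics/{n}0.png",cams.snapshot(n)[:,:,::-1]); m=cams.camera_model(n)
    print(n,m["fx"],m["cx"],m["cy"],np.round(m["extrinsics"],3).tolist())
s=sensors.sense();print(s["t"],s["tcp_pos"],s["tool_rot"],s["force"],s["finger_gap"])
E
```

```text
top 379.0198247633336 306.8321558481291 200.04857632484533 [[0.001, -1.0, 0.006, -0.11], [-0.996, -0.002, -0.087, 0.55], [0.087, -0.006, -0.996, 1.011], [0.0, 0.0, 0.0, 1.0]]
side 513.9704595771274 320.87078853639855 204.04265010585033 [[0.971, -0.239, -0.015, -0.525], [-0.132, -0.483, -0.866, 0.09], [0.199, 0.843, -0.5, 1.319], [0.0, 0.0, 0.0, 1.0]]
0.1 [ 0.24027206 -0.57626803  0.2304284 ] [ 9.80577784e-01  1.96128190e-01 -2.62869778e-05 -9.70112495e-04] [ 0.3471394  -0.18999382  0.18402832] 0.9987398806989483
```

View pics/top0.png

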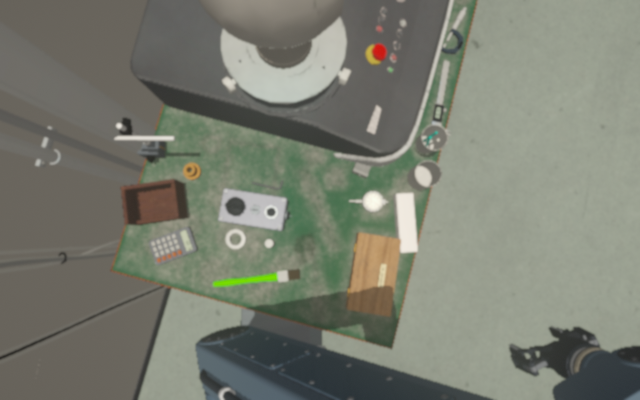

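View pics/side0.png

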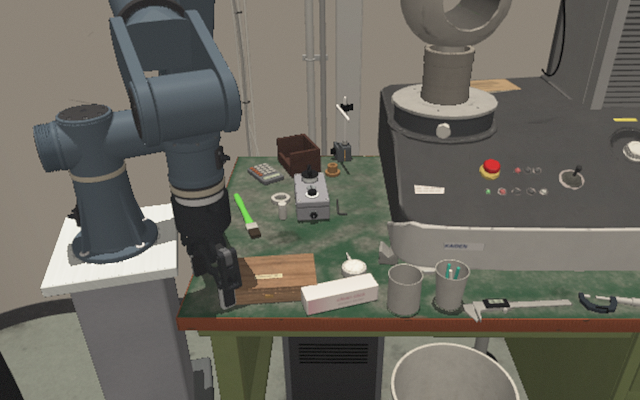

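The top view shows the station at about (253,209), with the mushroom at (236,206) and the ON plunger at (271,212). The ring and pin are on the robot's side. I'll enlarge crops next.

```bash
python3 - <<'E'
import cv2,numpy as np
a=cv2.imread("pics/top0.png")[180:250,210:300];b=cv2.imread("pics/side0.png")[150:230,265:365]
a=cv2.resize(a,(400*90//70,400),interpolation=2);b=cv2.resize(b,None,fx=8,fy=8,interpolation=2)
cv2.imwrite("pics/t1.png",cv2.resize(a,(720,560)));cv2.imwrite("pics/s1.png",b[:600])
E
```

```text
(no output)
```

View pics/t1.png

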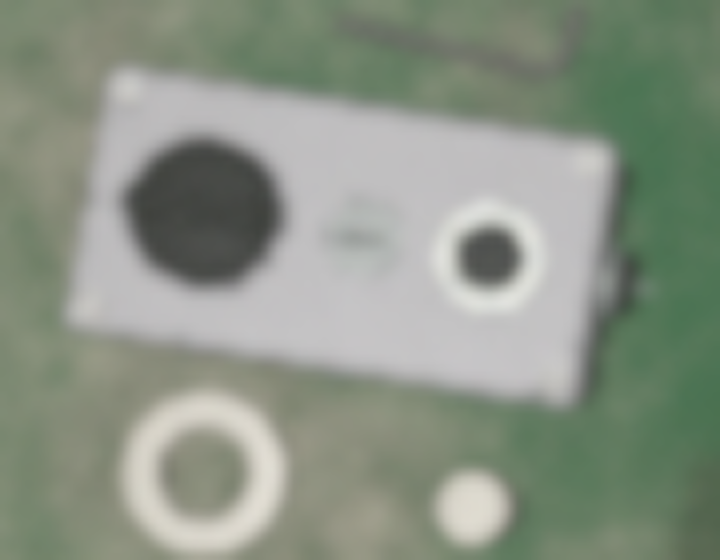

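View pics/s1.png

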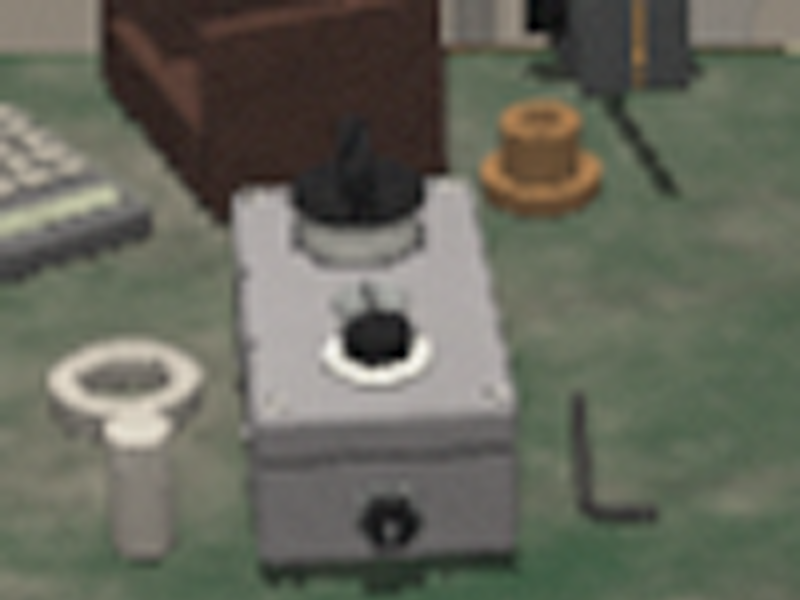

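Lid corners in the top crop (8x): (113,68), (615,143), (580,405), (70,325). Mushroom is at (205,210) and the collar at (489,257). In the side crop, ON is at about (378,337) and the rib is near (352,150).

```bash
cat >h.py <<'E'
from station import sensors,cams,order,manip
import numpy as np
def ray(n,u,v,z):
    m=cams.camera_model(n);E=np.array(m["extrinsics"]);R,t=E[:3,:3],E[:3,3]
    d=R.T@np.array([(u-m["cx"])/m["fx"],(v-m["cy"])/m["fy"],1]);c=-R.T@t
    return c+d*(z-c[2])/d[2]
def px(n,p):
    m=cams.camera_model(n);E=np.array(m["extrinsics"]);c=E[:3,:3]@p+E[:3,3]
    return m["fx"]*c[0]/c[2]+m["cx"],m["fy"]*c[1]/c[2]+m["cy"]
E
python3 - <<'E'
from h import *
T=lambda u,v,z:ray("top",210+(u-3.5)/8,180+(v-3.5)/8,z)
C=[T(*c,.062) for c in[(113,68),(615,143),(580,405),(70,325)]]
c=sum(C)/4;print("corners",np.round(C,4),c)
ax=(C[0]+C[3]-C[1]-C[2]);print("own y ang",np.degrees(np.arctan2(ax[1],ax[0]))-90, np.linalg.norm(ax)/2,np.linalg.norm(C[0]+C[1]-C[2]-C[3])/2)
y=ax/np.linalg.norm(ax);x=np.array([y[1],-y[0],0])
print("stop",c+.043*y,T(205,210,.083));print("on",c-.05*y,T(489,257,.066),"x",x)
S=lambda u,v,z:ray("side",265+(u-3.5)/8,150+(v-3.5)/8,z)
print("side on",S(378,333,.076),"ring",T(203,470,.012),"pin",T(475,507,.045))
E
```

```text
corners [[ 0.5777  0.1104  0.062 ]
 [ 0.5532 -0.0551  0.062 ]
 [ 0.4672 -0.0442  0.062 ]
 [ 0.4931  0.1227  0.062 ]] [0.52280667 0.0334496  0.062     ]
own y ang -8.62062016824234 0.16806776863913173 0.08606580890991584
stop [0.52925199 0.07596381 0.062     ] [0.52935393 0.07541162 0.083     ]
on [ 0.51531211 -0.01598552  0.062     ] [ 0.51534411 -0.01437636  0.066     ] x [ 0.9887025  -0.14989118  0.        ]
side on [ 0.51187829 -0.01989932  0.076     ] ring [0.44529989 0.087559   0.012     ] pin [ 0.43366174 -0.00864906  0.045     ]
```

Call:
{"method": "move_arm", "body": {
  "targets": [
    {"dx":0.4,"dy":0.9,"rz":0.098},
    {"dx":0.4,"dy":0.9,"rz":0.098},
    {"dx":0.4,"dy":0.9,"rz":0.098},
    {"dx":0.4,"dy":0.9,"rz":0.098},
    {"dx":0.4,"dy":0.9,"rz":0.098},
    {"dx":0.4,"dy":0.9,"rz":0.098},
    {"dx":0.4,"dy":0.9,"rz":0.098},
    {"dx":0.4,"dy":0.9,"rz":0.098},
    {"dx":0.4,"dy":0.9,"rz":0.098},
    {"dx":0.4,"dy":0.9,"rz":0.098}
  ],
  "claw": 0,
  "newtons": 20
}}

```text
schema error: expected keys dx, dy, dz, rx, ry, rz
```

Call:
{"method": "move_arm", "body": {
  "targets": [
    {"dx":0.4,"dy":0.9,"rz":0.098},
    {"dx":0.4,"dy":0.9,"rz":0.098},
    {"dx":0.4,"dy":0.9,"rz":0.098},
    {"dx":0.4,"dy":0.9,"rz":0.098},
    {"dx":0.4,"dy":0.9,"rz":0.098},
    {"dx":0.4,"dy":0.9,"rz":0.098},
    {"dx":0.4,"dy":0.9,"rz":0.098},
    {"dx":0.4,"dy":0.9,"rz":0.098},
    {"dx":0.4,"dy":0.9,"rz":0.098},
    {"dx":0.4,"dy":0.9,"rz":0.098}
  ]
}}

```text
schema error: expected keys dx, dy, dz, rx, ry, rz
```

Call:
{"method": "move_arm", "body": {
  "targets": [
    {"dx":0.44,"dy":1.0},
    {"dx":0.44,"dy":1.0},
    {"dx":0.44,"dy":1.0},
    {"dx":0.44,"dy":1.0},
    {"dx":0.44,"dy":1.0},
    {"dx":0.44,"dy":1.0},
    {"dx":0.44,"dy":1.0},
    {"dx":0.44,"dy":1.0,"dz":-1},
    {"dz":-1},
    {"dz":-1}
  ]
}}

```text
schema error: expected keys dx, dy, dz, rx, ry, rz
```

```bash
cat >look.py <<'E'
import sys,cv2
from h import *
s=sensors.sense();print(s["t"],np.round(s["tcp_pos"],4),np.round(s["tool_rot"],3),np.round(s["force"],2),np.round(s["ft_torque"],2),s["finger_gap"],np.round(s["q"],2))
if len(sys.argv)>1:
    b=cams.snapshot("side")[:,:,::-1][130:210,265:365]
    cv2.imwrite(sys.argv[1],cv2.resize(b,None,fx=7,fy=7,interpolation=2))
E
python3 look.py pics/s2.png
```

```text
0.1 [ 0.2403 -0.5763  0.2304] [ 0.981  0.196 -0.    -0.001] [ 0.35 -0.19  0.18] [-0.02  0.06  0.01] 0.9987398806989483 [-1.35  0.53  1.43 -0.    1.18 -0.18]
```

View pics/s2.png

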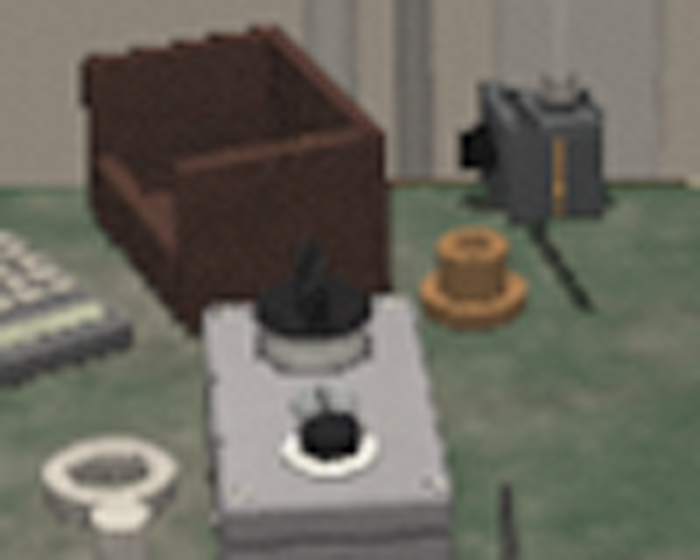

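The moves were refused because every row needs all six keys, so this picture only shows the untouched station again. I'll resend the rows in full.

Call:
{"method": "move_arm", "body": {
  "targets": [
    {"dx":0.4,"dy":0.9,"dz":0,"rx":0,"ry":0,"rz":0.098},
    {"dx":0.4,"dy":0.9,"dz":0,"rx":0,"ry":0,"rz":0.098},
    {"dx":0.4,"dy":0.9,"dz":0,"rx":0,"ry":0,"rz":0.098},
    {"dx":0.4,"dy":0.9,"dz":0,"rx":0,"ry":0,"rz":0.098},
    {"dx":0.4,"dy":0.9,"dz":0,"rx":0,"ry":0,"rz":0.098},
    {"dx":0.4,"dy":0.9,"dz":0,"rx":0,"ry":0,"rz":0.098},
    {"dx":0.4,"dy":0.9,"dz":0,"rx":0,"ry":0,"rz":0.098},
    {"dx":0.4,"dy":0.9,"dz":0,"rx":0,"ry":0,"rz":0.098},
    {"dx":0.4,"dy":0.9,"dz":0,"rx":0,"ry":0,"rz":0.098},
    {"dx":0.4,"dy":0.9,"dz":0,"rx":0,"ry":0,"rz":0.098}
  ],
  "claw": 0,
  "newtons": 20
}}

```text
t: 1.4
tcp_pos: [0.341, -0.3504, 0.2314]
tool_rot: [0.898, 0.44, 0.0, 0.0]
force: [1.0, -0.4, 0.5]
finger_gap: -0.004
gripper_force: 0.0
```

Call:
{"method": "move_arm", "body": {
  "targets": [
    {"dx":0.4,"dy":0.9,"dz":0,"rx":0,"ry":0,"rz":0.098},
    {"dx":0.4,"dy":0.9,"dz":0,"rx":0,"ry":0,"rz":0.098},
    {"dx":0.4,"dy":0.9,"dz":0,"rx":0,"ry":0,"rz":0.098},
    {"dx":0.4,"dy":0.9,"dz":0,"rx":0,"ry":0,"rz":0.098},
    {"dx":0.4,"dy":0.9,"dz":0,"rx":0,"ry":0,"rz":0.098},
    {"dx":0.4,"dy":0.9,"dz":0,"rx":0,"ry":0,"rz":0.098},
    {"dx":0.4,"dy":0.9,"dz":0,"rx":0,"ry":0,"rz":0.098},
    {"dx":0.4,"dy":0.9,"dz":0,"rx":0,"ry":0,"rz":0.098},
    {"dx":0.4,"dy":0.9,"dz":0,"rx":0,"ry":0,"rz":0.098},
    {"dx":0.4,"dy":0.9,"dz":0,"rx":0,"ry":0,"rz":0.098}
  ]
}}

```text
t: 2.65
tcp_pos: [0.4407, -0.1253, 0.2314]
tool_rot: [0.757, 0.654, 0.0, 0.0]
force: [0.4, -1.0, 0.5]
finger_gap: -0.003
gripper_force: 0.0
```

Call:
{"method": "move_arm", "body": {
  "targets": [
    {"dx":0.44,"dy":1.0,"dz":0,"rx":0,"ry":0,"rz":0},
    {"dx":0.44,"dy":1.0,"dz":0,"rx":0,"ry":0,"rz":0},
    {"dx":0.44,"dy":1.0,"dz":0,"rx":0,"ry":0,"rz":0},
    {"dx":0.44,"dy":1.0,"dz":0,"rx":0,"ry":0,"rz":0},
    {"dx":0.44,"dy":1.0,"dz":0,"rx":0,"ry":0,"rz":0},
    {"dx":0.44,"dy":1.0,"dz":0,"rx":0,"ry":0,"rz":0},
    {"dx":0.44,"dy":1.0,"dz":-0.5,"rx":0,"ry":0,"rz":0},
    {"dx":0.44,"dy":1.0,"dz":-1,"rx":0,"ry":0,"rz":0},
    {"dx":0,"dy":0,"dz":-1,"rx":0,"ry":0,"rz":0},
    {"dx":0,"dy":0,"dz":-1,"rx":0,"ry":0,"rz":0}
  ]
}}

```text
t: 3.9
tcp_pos: [0.5282, 0.0744, 0.1432]
tool_rot: [0.757, 0.653, 0.0, 0.0]
force: [-0.1, 0.4, -0.0]
finger_gap: -0.001
gripper_force: 0.0
```

```bash
python3 look.py pics/s3.png; python3 -c "
from h import *
p=sensors.sense()['tcp_pos']
f=lambda q:tuple(round((a-b)*7+3) for a,b in zip(px('side',np.array(q)),(265,130)))
print('tip',f(p),'crest',f([.529,.0757,.1]))"
```

```text
3.9 [0.5282 0.0744 0.1432] [0.757 0.653 0.    0.   ] [-0.15  0.45 -0.01] [ 0.02  0.01 -0.01] -0.0005659924651583512 [-0.07  0.53  1.75 -0.    0.86  0.08]
tip (308, 173) crest (317, 263)
```

View pics/s3.png

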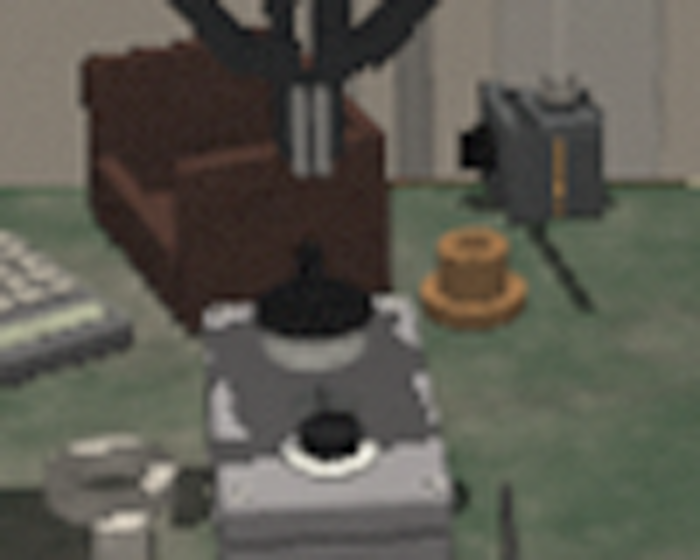

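The shut pads' tip is at (312,178) and the rib's middle is at about (313,263). Both match their projections within 2 mm, so I'll press.

Call:
{"method": "move_arm", "body": {
  "targets": [
    {"dx":0,"dy":0.04,"dz":-0.5,"rx":0,"ry":0,"rz":0},
    {"dx":0,"dy":0,"dz":-0.5,"rx":0,"ry":0,"rz":0},
    {"dx":0,"dy":0,"dz":-0.5,"rx":0,"ry":0,"rz":0},
    {"dx":0,"dy":0,"dz":-0.1,"rx":0,"ry":0,"rz":0},
    {"dx":0,"dy":0,"dz":-0.1,"rx":0,"ry":0,"rz":0},
    {"dx":0,"dy":0,"dz":-0.1,"rx":0,"ry":0,"rz":0},
    {"dx":0,"dy":0,"dz":-0.1,"rx":0,"ry":0,"rz":0},
    {"dx":0,"dy":0,"dz":-0.08,"rx":0,"ry":0,"rz":0},
    {"dx":0,"dy":0,"dz":0,"rx":0,"ry":0,"rz":0},
    {"dx":0,"dy":0,"dz":0,"rx":0,"ry":0,"rz":0}
  ]
}}

```text
t: 5.2
tcp_pos: [0.5284, 0.0741, 0.0942]
tool_rot: [0.758, 0.652, -0.0, -0.0]
force: [0.4, -0.0, 0.4]
finger_gap: -0.001
gripper_force: 0.0
```

Call:
{"method": "move_arm", "body": {
  "targets": [
    {"dx":0,"dy":0,"dz":-0.04,"rx":0,"ry":0,"rz":0},
    {"dx":0,"dy":0,"dz":-0.02,"rx":0,"ry":0,"rz":0},
    {"dx":0,"dy":0,"dz":0,"rx":0,"ry":0,"rz":0},
    {"dx":0,"dy":0,"dz":0,"rx":0,"ry":0,"rz":0},
    {"dx":0,"dy":0,"dz":0,"rx":0,"ry":0,"rz":0},
    {"dx":0,"dy":0,"dz":0,"rx":0,"ry":0,"rz":0},
    {"dx":0,"dy":0,"dz":0,"rx":0,"ry":0,"rz":0},
    {"dx":0,"dy":0,"dz":0,"rx":0,"ry":0,"rz":0},
    {"dx":0,"dy":0,"dz":0,"rx":0,"ry":0,"rz":0},
    {"dx":0,"dy":0,"dz":0,"rx":0,"ry":0,"rz":0}
  ]
}}

```text
t: 6.45
tcp_pos: [0.5286, 0.0741, 0.0938]
tool_rot: [0.758, 0.652, 0.0, 0.0]
force: [-1.7, -0.3, 8.0]
finger_gap: 0.004
gripper_force: 3.9
```

Call:
{"method": "move_arm", "body": {
  "targets": [
    {"dx":0,"dy":0,"dz":0.4,"rx":0,"ry":0,"rz":0},
    {"dx":0,"dy":0,"dz":0.4,"rx":0,"ry":0,"rz":0},
    {"dx":-0.2,"dy":0.33,"dz":0,"rx":0,"ry":0,"rz":0},
    {"dx":-0.2,"dy":0.33,"dz":0,"rx":0,"ry":0,"rz":0},
    {"dx":-0.2,"dy":0.33,"dz":0,"rx":0,"ry":0,"rz":0},
    {"dx":-0.2,"dy":0.33,"dz":0,"rx":0,"ry":0,"rz":0},
    {"dx":0,"dy":0,"dz":-0.4,"rx":0,"ry":0,"rz":0},
    {"dx":0,"dy":0,"dz":-0.4,"rx":0,"ry":0,"rz":0},
    {"dx":0,"dy":0,"dz":-0.27,"rx":0,"ry":0,"rz":0},
    {"dx":0,"dy":0,"dz":0,"rx":0,"ry":0,"rz":0}
  ]
}}

```text
t: 7.7
tcp_pos: [0.508, 0.1068, 0.0851]
tool_rot: [0.758, 0.652, -0.001, -0.001]
force: [-0.8, -0.2, -0.3]
finger_gap: 0.002
gripper_force: 0.0
```

```bash
python3 look.py pics/s4.png
```

```text
7.7 [0.508  0.1068 0.0851] [ 0.758  0.652 -0.001 -0.001] [-0.77 -0.21 -0.35] [ 0.04 -0.04 -0.02] 0.0015218207980129354 [-0.01  0.62  1.82 -0.    0.71  0.14]
```

View pics/s4.png

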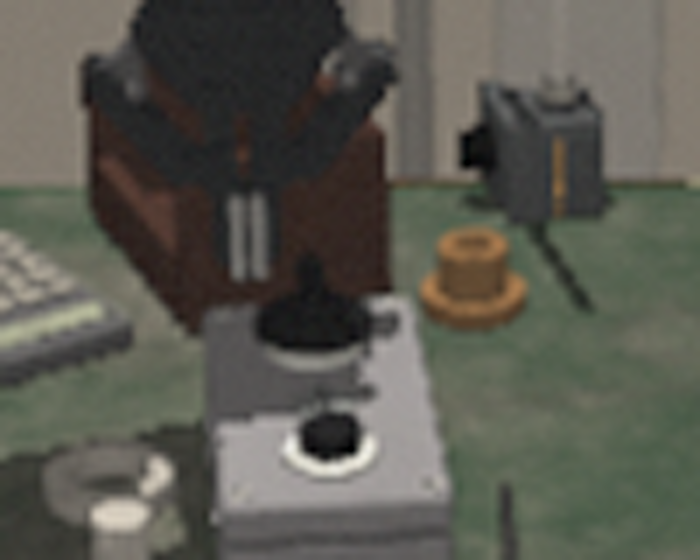

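The head sits lower, so it is latched. The fingers stand left of the rib's far end with about a 10 mm gap. I'll advance along own +x.

Call:
{"method": "move_arm", "body": {
  "targets": [
    {"dx":0.04,"dy":-0.006,"dz":0.04,"rx":0,"ry":0,"rz":0},
    {"dx":0.04,"dy":-0.006,"dz":0,"rx":0,"ry":0,"rz":0},
    {"dx":0.04,"dy":-0.006,"dz":0,"rx":0,"ry":0,"rz":0},
    {"dx":0.04,"dy":-0.006,"dz":0,"rx":0,"ry":0,"rz":0},
    {"dx":0.04,"dy":-0.006,"dz":0,"rx":0,"ry":0,"rz":0},
    {"dx":0.04,"dy":-0.006,"dz":0,"rx":0,"ry":0,"rz":0},
    {"dx":0.04,"dy":-0.006,"dz":0,"rx":0,"ry":0,"rz":0},
    {"dx":0.04,"dy":-0.006,"dz":0,"rx":0,"ry":0,"rz":0},
    {"dx":0.04,"dy":-0.006,"dz":0,"rx":0,"ry":0,"rz":0},
    {"dx":0.04,"dy":-0.006,"dz":0,"rx":0,"ry":0,"rz":0}
  ]
}}

```text
t: 9.0
tcp_pos: [0.5185, 0.1056, 0.087]
tool_rot: [0.758, 0.652, -0.0, -0.0]
force: [0.3, 0.2, -0.3]
finger_gap: 0.001
gripper_force: 0.0
```

Call:
{"method": "move_arm", "body": {
  "targets": [
    {"dx":0.04,"dy":-0.006,"dz":0,"rx":0,"ry":0,"rz":0},
    {"dx":0.04,"dy":-0.006,"dz":0,"rx":0,"ry":0,"rz":0},
    {"dx":0.04,"dy":-0.006,"dz":0,"rx":0,"ry":0,"rz":0},
    {"dx":0.04,"dy":-0.006,"dz":0,"rx":0,"ry":0,"rz":0},
    {"dx":0,"dy":0,"dz":0,"rx":0,"ry":0,"rz":0},
    {"dx":0,"dy":0,"dz":0,"rx":0,"ry":0,"rz":0},
    {"dx":0,"dy":0,"dz":0,"rx":0,"ry":0,"rz":0},
    {"dx":0,"dy":0,"dz":0,"rx":0,"ry":0,"rz":0},
    {"dx":0,"dy":0,"dz":0,"rx":0,"ry":0,"rz":0},
    {"dx":0,"dy":0,"dz":0,"rx":0,"ry":0,"rz":0}
  ]
}}

```text
t: 10.25
tcp_pos: [0.5223, 0.105, 0.0871]
tool_rot: [0.758, 0.652, -0.0, -0.0]
force: [-3.7, 0.7, 3.9]
finger_gap: -0.002
gripper_force: 2.3
```

Call:
{"method": "move_arm", "body": {
  "targets": [
    {"dx":0.04,"dy":-0.006,"dz":0,"rx":0,"ry":0,"rz":0},
    {"dx":0.04,"dy":-0.006,"dz":0,"rx":0,"ry":0,"rz":0},
    {"dx":0.04,"dy":-0.006,"dz":0,"rx":0,"ry":0,"rz":0},
    {"dx":0.04,"dy":-0.006,"dz":0,"rx":0,"ry":0,"rz":0},
    {"dx":0,"dy":0,"dz":0,"rx":0,"ry":0,"rz":0},
    {"dx":0,"dy":0,"dz":0,"rx":0,"ry":0,"rz":0},
    {"dx":0,"dy":0,"dz":0,"rx":0,"ry":0,"rz":0},
    {"dx":0,"dy":0,"dz":0,"rx":0,"ry":0,"rz":0},
    {"dx":0,"dy":0,"dz":0,"rx":0,"ry":0,"rz":0},
    {"dx":0,"dy":0,"dz":0,"rx":0,"ry":0,"rz":0}
  ]
}}

```text
t: 11.5
tcp_pos: [0.524, 0.1049, 0.0869]
tool_rot: [0.758, 0.652, -0.002, -0.002]
force: [-6.5, 2.3, 5.4]
finger_gap: 0.001
gripper_force: 5.3
```

```bash
python3 look.py pics/s5.png
```

```text
11.5 [0.524  0.1049 0.0869] [ 0.758  0.652 -0.002 -0.002] [-6.49  2.34  5.44] [ 0.32  1.06 -0.02] 0.0007665240473585565 [-0.01  0.63  1.78  0.    0.74  0.14]
```

View pics/s5.png

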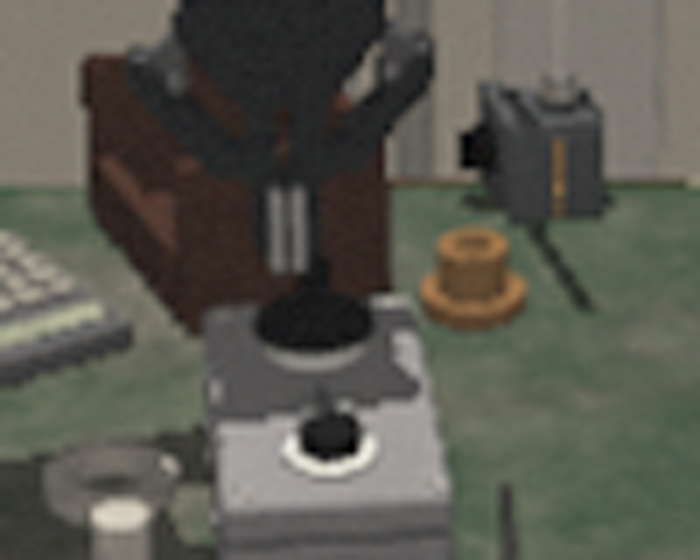

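The rib's far end has swung right to about (322,262), roughly 0.2 rad. I'll carry on.

Call:
{"method": "move_arm", "body": {
  "targets": [
    {"dx":0.04,"dy":-0.006,"dz":0,"rx":0,"ry":0,"rz":0},
    {"dx":0.04,"dy":-0.006,"dz":0,"rx":0,"ry":0,"rz":0},
    {"dx":0.04,"dy":-0.006,"dz":0,"rx":0,"ry":0,"rz":0},
    {"dx":0.04,"dy":-0.006,"dz":0,"rx":0,"ry":0,"rz":0},
    {"dx":0,"dy":0,"dz":0,"rx":0,"ry":0,"rz":0},
    {"dx":0,"dy":0,"dz":0,"rx":0,"ry":0,"rz":0},
    {"dx":0,"dy":0,"dz":0,"rx":0,"ry":0,"rz":0},
    {"dx":0,"dy":0,"dz":0,"rx":0,"ry":0,"rz":0},
    {"dx":0,"dy":0,"dz":0,"rx":0,"ry":0,"rz":0},
    {"dx":0,"dy":0,"dz":0,"rx":0,"ry":0,"rz":0}
  ]
}}

```text
t: 12.8
tcp_pos: [0.5262, 0.1047, 0.087]
tool_rot: [0.758, 0.652, -0.003, -0.003]
force: [-10.1, 3.7, 10.3]
finger_gap: 0.005
gripper_force: 7.6
```

Call:
{"method": "move_arm", "body": {
  "targets": [
    {"dx":0.04,"dy":-0.006,"dz":0.02,"rx":0,"ry":0,"rz":0},
    {"dx":0,"dy":0,"dz":0.02,"rx":0,"ry":0,"rz":0},
    {"dx":0,"dy":0,"dz":0,"rx":0,"ry":0,"rz":0},
    {"dx":0,"dy":0,"dz":0,"rx":0,"ry":0,"rz":0},
    {"dx":0,"dy":0,"dz":0,"rx":0,"ry":0,"rz":0},
    {"dx":0,"dy":0,"dz":0,"rx":0,"ry":0,"rz":0},
    {"dx":0,"dy":0,"dz":0,"rx":0,"ry":0,"rz":0},
    {"dx":0,"dy":0,"dz":0,"rx":0,"ry":0,"rz":0},
    {"dx":0,"dy":0,"dz":0,"rx":0,"ry":0,"rz":0},
    {"dx":0,"dy":0,"dz":0,"rx":0,"ry":0,"rz":0}
  ]
}}

```text
t: 14.05
tcp_pos: [0.5274, 0.1045, 0.0877]
tool_rot: [0.758, 0.652, -0.003, -0.003]
force: [-9.2, 2.6, 7.6]
finger_gap: -0.002
gripper_force: 6.6
```

```bash
python3 look.py pics/s6.png
```

```text
14.05 [0.5274 0.1045 0.0877] [ 0.758  0.652 -0.003 -0.003] [-9.15  2.6   7.58] [ 0.42  1.47 -0.03] -0.002311895638154266 [-0.01  0.63  1.77  0.    0.76  0.14]
```

View pics/s6.png

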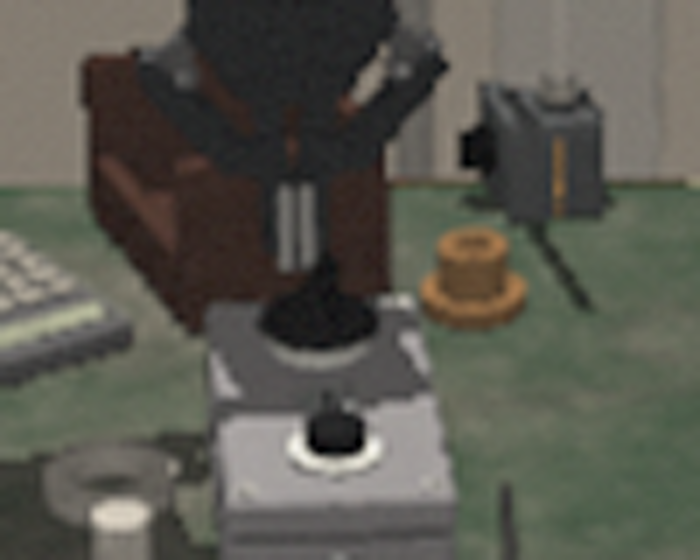

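The station has slid about 2 mm to +x (ON went from 331 to 336 px), because the finger backs ride on the rib's chamfer. I'll back off, lift, and push with one open finger's flat inner pad instead.

Call:
{"method": "move_arm", "body": {
  "targets": [
    {"dx":-0.2,"dy":0.03,"dz":0,"rx":0,"ry":0,"rz":0},
    {"dx":-0.2,"dy":0.03,"dz":0,"rx":0,"ry":0,"rz":0},
    {"dx":-0.2,"dy":0.03,"dz":0,"rx":0,"ry":0,"rz":0},
    {"dx":0,"dy":0,"dz":0.5,"rx":0,"ry":0,"rz":0},
    {"dx":0,"dy":0,"dz":0.5,"rx":0,"ry":0,"rz":0},
    {"dx":0.5,"dy":-0.03,"dz":0.2,"rx":0,"ry":0,"rz":0},
    {"dx":0.5,"dy":0,"dz":0,"rx":0,"ry":0,"rz":0},
    {"dx":0,"dy":0,"dz":0,"rx":0,"ry":0,"rz":0},
    {"dx":0,"dy":0,"dz":0,"rx":0,"ry":0,"rz":0},
    {"dx":0,"dy":0,"dz":0,"rx":0,"ry":0,"rz":0}
  ]
}}

```text
t: 15.35
tcp_pos: [0.5406, 0.1052, 0.1176]
tool_rot: [0.758, 0.652, -0.001, -0.001]
force: [0.6, -0.5, 0.4]
finger_gap: -0.001
gripper_force: 0.0
```

Call:
{"method": "move_arm", "body": {
  "targets": [
    {"dx":0,"dy":0,"dz":0,"rx":0,"ry":0,"rz":0},
    {"dx":0,"dy":0,"dz":0,"rx":0,"ry":0,"rz":0},
    {"dx":0,"dy":0,"dz":0,"rx":0,"ry":0,"rz":0},
    {"dx":0,"dy":0,"dz":0,"rx":0,"ry":0,"rz":0},
    {"dx":0,"dy":0,"dz":0,"rx":0,"ry":0,"rz":0},
    {"dx":0,"dy":0,"dz":0,"rx":0,"ry":0,"rz":0},
    {"dx":0,"dy":0,"dz":0,"rx":0,"ry":0,"rz":0},
    {"dx":0,"dy":0,"dz":0,"rx":0,"ry":0,"rz":0},
    {"dx":0,"dy":0,"dz":0,"rx":0,"ry":0,"rz":0},
    {"dx":0,"dy":0,"dz":0,"rx":0,"ry":0,"rz":0}
  ],
  "claw": 42,
  "newtons": 60
}}

```text
t: 16.6
tcp_pos: [0.5414, 0.1051, 0.1181]
tool_rot: [0.758, 0.652, 0.0, 0.0]
force: [0.3, 0.2, 0.4]
finger_gap: 0.42
gripper_force: 0.0
```

```bash
python3 - <<'E'
from h import *
import cv2
s=sensors.sense();p=s["tcp_pos"];print(s["t"],p,s["force"],s["finger_gap"])
old=cv2.imread("pics/side0.png");
new=cams.snapshot("side")[:,:,::-1].copy();cv2.imwrite("pics/side7.png",new)
top=cams.snapshot("top")[:,:,::-1].copy();cv2.imwrite("pics/top7.png",top)
# station shift: match front half of box (ON button and front face)
def sub(r,i,j):
    a,b,c=r[i-1,j],r[i,j],r[i+1,j];d,e=r[i,j-1],r[i,j+1]
    return .5*(a-c)/(a-2*b+c),.5*(d-e)/(d-2*b+e)
for n,(x0,y0,x1,y1) in {"on":(300,185,335,222),"front":(295,200,332,222)}.items():
    r=cv2.matchTemplate(new[y0-8:y1+8,x0-8:x1+8],old[y0:y1,x0:x1],cv2.TM_CCOEFF_NORMED)
    _,m,_,(j,i)=cv2.minMaxLoc(r);a,b=sub(r,i,j);print(n,m,"du",j-8+b,"dv",i-8+a)
o=[.515,-.0155,.076];print("px per m",np.array(px("side",np.array(o)+[.01,0,0]))-px("side",np.array(o)),np.array(px("side",np.array(o)+[0,.01,0]))-px("side",np.array(o)))
x=int(265);b=cv2.resize(new[110:210,265:375],None,fx=6,fy=6,interpolation=2);cv2.imwrite("pics/s7.png",b[:600])
print("tcp px",(np.array(px("side",p))-[265,110])*6+2.5)
E
```

```text
16.6 [0.54142889 0.10514765 0.11808198] [0.32246091 0.20644349 0.44704942] 0.42011795007637825
on 0.8879176378250122 du 0.005553756 dv 0.12196208
front 0.990068793296814 du 0.033898264 dv -0.04736938
px per m [ 3.64761592 -0.47568527] [-0.83939952 -1.71418422]
tcp px [282.89360623 281.23097676]
```

View pics/s7.png

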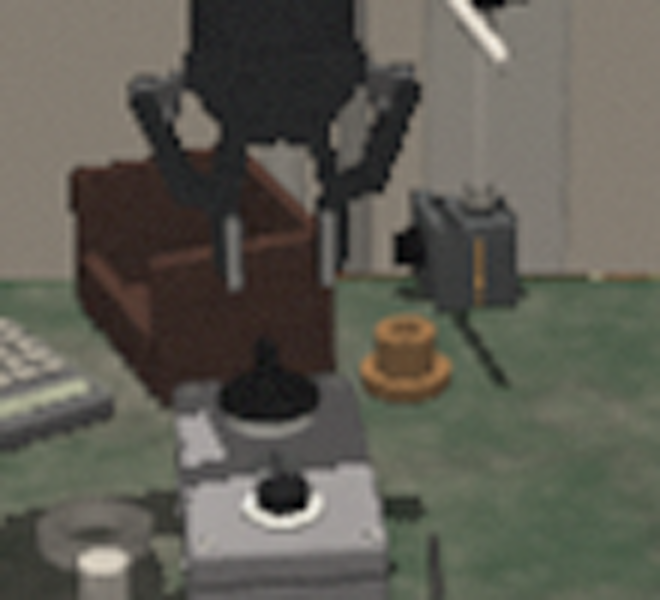

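With contact off, the station is back at its start (shift about 0), so it only rocked on its feet. The tips are at (235,290) and (327,284), straddling the rib with clear gaps, so I'll lower them and push.

Call:
{"method": "move_arm", "body": {
  "targets": [
    {"dx":0,"dy":-0.04,"dz":-0.4,"rx":0,"ry":0,"rz":0},
    {"dx":0,"dy":0,"dz":-0.4,"rx":0,"ry":0,"rz":0},
    {"dx":0,"dy":0,"dz":-0.3,"rx":0,"ry":0,"rz":0},
    {"dx":0,"dy":0,"dz":-0.2,"rx":0,"ry":0,"rz":0},
    {"dx":0.04,"dy":-0.006,"dz":0,"rx":0,"ry":0,"rz":0},
    {"dx":0.04,"dy":-0.006,"dz":0,"rx":0,"ry":0,"rz":0},
    {"dx":0.04,"dy":-0.006,"dz":0,"rx":0,"ry":0,"rz":0},
    {"dx":0.04,"dy":-0.006,"dz":0,"rx":0,"ry":0,"rz":0},
    {"dx":0.04,"dy":-0.006,"dz":0,"rx":0,"ry":0,"rz":0},
    {"dx":0.04,"dy":-0.006,"dz":0,"rx":0,"ry":0,"rz":0}
  ]
}}

```text
t: 17.95
tcp_pos: [0.5466, 0.1035, 0.0855]
tool_rot: [0.758, 0.652, -0.001, -0.001]
force: [-2.1, 1.4, 1.3]
finger_gap: 0.42
gripper_force: 1.2
```

Call:
{"method": "move_arm", "body": {
  "targets": [
    {"dx":0.04,"dy":-0.006,"dz":0,"rx":0,"ry":0,"rz":0},
    {"dx":0.04,"dy":-0.006,"dz":0,"rx":0,"ry":0,"rz":0},
    {"dx":0.04,"dy":-0.006,"dz":0,"rx":0,"ry":0,"rz":0},
    {"dx":0,"dy":0,"dz":0,"rx":0,"ry":0,"rz":0},
    {"dx":0,"dy":0,"dz":0,"rx":0,"ry":0,"rz":0},
    {"dx":0,"dy":0,"dz":0,"rx":0,"ry":0,"rz":0},
    {"dx":0,"dy":0,"dz":0,"rx":0,"ry":0,"rz":0},
    {"dx":0,"dy":0,"dz":0,"rx":0,"ry":0,"rz":0},
    {"dx":0,"dy":0,"dz":0,"rx":0,"ry":0,"rz":0},
    {"dx":0,"dy":0,"dz":0,"rx":0,"ry":0,"rz":0}
  ]
}}

```text
t: 19.2
tcp_pos: [0.5485, 0.1034, 0.0854]
tool_rot: [0.758, 0.652, -0.001, -0.002]
force: [-4.3, 4.4, 4.0]
finger_gap: 0.421
gripper_force: 2.9
```

Call:
{"method": "move_arm", "body": {
  "targets": [
    {"dx":0.04,"dy":-0.006,"dz":0,"rx":0,"ry":0,"rz":0},
    {"dx":0.04,"dy":-0.006,"dz":0,"rx":0,"ry":0,"rz":0},
    {"dx":0.04,"dy":-0.006,"dz":0,"rx":0,"ry":0,"rz":0},
    {"dx":0.04,"dy":-0.006,"dz":0,"rx":0,"ry":0,"rz":0},
    {"dx":0,"dy":0,"dz":0,"rx":0,"ry":0,"rz":0},
    {"dx":0,"dy":0,"dz":0,"rx":0,"ry":0,"rz":0},
    {"dx":0,"dy":0,"dz":0,"rx":0,"ry":0,"rz":0},
    {"dx":0,"dy":0,"dz":0,"rx":0,"ry":0,"rz":0},
    {"dx":0,"dy":0,"dz":0,"rx":0,"ry":0,"rz":0},
    {"dx":0,"dy":0,"dz":0,"rx":0,"ry":0,"rz":0}
  ]
}}

```text
t: 20.45
tcp_pos: [0.5504, 0.1033, 0.0852]
tool_rot: [0.758, 0.652, -0.003, -0.003]
force: [-6.8, 3.8, 5.6]
finger_gap: 0.418
gripper_force: 4.5
```

```bash
cat >cmp.py <<'E'
import sys
from h import *
import cv2
s=sensors.sense();print(s["t"],np.round(s["tcp_pos"],4),np.round(s["force"],1),np.round(s["ft_torque"],2),s["finger_gap"])
old=cv2.imread("pics/side0.png");new=cams.snapshot("side")[:,:,::-1].copy();cv2.imwrite(f"pics/side{sys.argv[1]}.png",new)
def shift(x0,y0,x1,y1,old=old):
    u=lambda a:cv2.resize(a,None,fx=4,fy=4,interpolation=2)
    r=cv2.matchTemplate(u(new[y0-8:y1+8,x0-8:x1+8]),u(old[y0:y1,x0:x1]),cv2.TM_CCOEFF_NORMED)
    _,m,_,(j,i)=cv2.minMaxLoc(r);return round(m,2),j/4-8,i/4-8
print("front",shift(295,200,332,222),"on",shift(305,184,322,200))
# dark silhouette of head/rib: extents per row
g=new.max(2)[160:186,296:326]
print("\n".join("".join("#" if v<35 else "+" if v<60 else "." for v in r) for r in g))
E
python3 cmp.py 8
```

```text
20.45 [0.5504 0.1033 0.0852] [-6.8  3.8  5.6] [ 0.73  1.48 -0.09] 0.4175073112405799
front (0.97, 0.0, 0.0) on (0.82, 0.25, 0.0)
++++++++++...+++++++++++++...+
++++++++++...+++++++++++++...#
++++++++++...+++++++++++++...#
++++++++++...+++++++++++++...#
++++++++++...+++++++++++++...+
++++++++++...+++++++++++.+....
++++++++++...+++++++++++.+....
++++++++++...+###+++++++......
++++++++++...####+++++++......
+++++++++++++####+++++++......
++++++++++++####+++++++++.....
++++++++++++#####++++++++.....
+++++++++##########+++........
+.....++#############+........
......++#############+........
......++##############+.......
.....+#++#############+.......
......++++############........
......++############+.........
........++#######++...........
..............................
..............................
..............................
..............................
..............................
..............................
```

Call:
{"method": "move_arm", "body": {
  "targets": [
    {"dx":0,"dy":0,"dz":0.04,"rx":0,"ry":0,"rz":0},
    {"dx":0.04,"dy":-0.006,"dz":0.01,"rx":0,"ry":0,"rz":0},
    {"dx":0.04,"dy":-0.006,"dz":0.01,"rx":0,"ry":0,"rz":0},
    {"dx":0.04,"dy":-0.006,"dz":0.01,"rx":0,"ry":0,"rz":0},
    {"dx":0,"dy":0,"dz":0,"rx":0,"ry":0,"rz":0},
    {"dx":0,"dy":0,"dz":0,"rx":0,"ry":0,"rz":0},
    {"dx":0,"dy":0,"dz":0,"rx":0,"ry":0,"rz":0},
    {"dx":0,"dy":0,"dz":0,"rx":0,"ry":0,"rz":0},
    {"dx":0,"dy":0,"dz":0,"rx":0,"ry":0,"rz":0},
    {"dx":0,"dy":0,"dz":0,"rx":0,"ry":0,"rz":0}
  ]
}}

```text
t: 21.75
tcp_pos: [0.5535, 0.1028, 0.0867]
tool_rot: [0.758, 0.652, -0.003, -0.003]
force: [-6.6, 4.9, 4.3]
finger_gap: 0.422
gripper_force: 4.3
```

```bash
python3 cmp.py 9
```

```text
21.75 [0.5535 0.1028 0.0867] [-6.6  4.9  4.3] [ 0.68  1.34 -0.14] 0.42163234264571214
front (0.95, 0.75, -0.5) on (0.8, 1.0, -0.5)
+++++++++++...++++++++++..+...
+++++++++++...++++++++++..+...
+++++++++++...++++++++++..+...
+++++++++++...++++++++++..+...
+++++++++++...++++++++++......
+++++++++++...++++++++++......
+++++++++++...+##+++++++......
+++++++++++...+###++++++......
+++++++++++..+####++++++......
+++++++++++++#####++++++......
+++++++++++++####+++++++......
++++++++++++######+++++++.....
+..++..++############+........
.......++#############........
......++++############+.......
......++++#############.......
......+#+##############+......
.......+###############.......
.........+##########+.........
............+++++++...........
..............................
..............................
..............................
..............................
..............................
..............................
```

The push is tipping the box slightly about its +x feet: 8 N at 89 mm height is close to its righting moment. Some downward force through friction will steady it, so I'll add that and push further.

Call:
{"method": "move_arm", "body": {
  "targets": [
    {"dx":0,"dy":0,"dz":-0.04,"rx":0,"ry":0,"rz":0},
    {"dx":0,"dy":0,"dz":-0.03,"rx":0,"ry":0,"rz":0},
    {"dx":0.04,"dy":-0.006,"dz":0,"rx":0,"ry":0,"rz":0},
    {"dx":0.04,"dy":-0.006,"dz":-0.01,"rx":0,"ry":0,"rz":0},
    {"dx":0.04,"dy":-0.006,"dz":0,"rx":0,"ry":0,"rz":0},
    {"dx":0,"dy":0,"dz":0,"rx":0,"ry":0,"rz":0},
    {"dx":0,"dy":0,"dz":0,"rx":0,"ry":0,"rz":0},
    {"dx":0,"dy":0,"dz":0,"rx":0,"ry":0,"rz":0},
    {"dx":0,"dy":0,"dz":0,"rx":0,"ry":0,"rz":0},
    {"dx":0,"dy":0,"dz":0,"rx":0,"ry":0,"rz":0}
  ]
}}

```text
t: 23.05
tcp_pos: [0.556, 0.1025, 0.0853]
tool_rot: [0.758, 0.652, -0.003, -0.004]
force: [-8.5, 4.3, 8.1]
finger_gap: 0.422
gripper_force: 5.3
```

```bash
python3 cmp.py 10
```

```text
23.05 [0.556  0.1025 0.0853] [-8.5  4.3  8.1] [ 0.71  1.64 -0.17] 0.4224329731025827
front (0.94, 1.0, -0.75) on (0.82, 1.75, -0.75)
++++++++++++...+++++++++...+..
+++++++++++#...+++++++++...+..
+++++++++++#...+++++++++...+..
++++++++++++...+++++++++...+..
++++++++++++...+++++++++...+..
++++++++++++...+++++++++......
++++++++++++...+##++++++......
++++++++++++...###++++++......
++++++++++++...####+++++......
++++++++++++++#####+++++......
++++++++++++++#####++++++.....
+++++++++++#+######++++++.....
.......++############++.......
.......+++############+.......
.......+++#############+......
.......++++############+......
.......+#++############+......
........+#+############.......
..........+#########++........
...............+++............
..............................
..............................
..............................
..............................
..............................
..............................
```

The station tips by about 0.045 rad at roughly 9 N sideways. I'll back off and re-engage 3 mm nearer the rib end, with the tool tilted 20° so the pad overhangs the rib's edge. Then the push also holds the box down.

Call:
{"method": "move_arm", "body": {
  "targets": [
    {"dx":-0.1,"dy":0.015,"dz":0,"rx":0,"ry":0,"rz":0},
    {"dx":-0.1,"dy":0.015,"dz":0,"rx":0,"ry":0,"rz":0},
    {"dx":-0.12,"dy":0.015,"dz":0,"rx":0,"ry":0,"rz":0},
    {"dx":-0.12,"dy":0.015,"dz":0,"rx":0,"ry":0,"rz":0},
    {"dx":-0.12,"dy":0.12,"dz":0.04,"rx":0,"ry":0,"rz":0},
    {"dx":0,"dy":0,"dz":0,"rx":0.033,"ry":0.22,"rz":0},
    {"dx":0,"dy":0,"dz":0,"rx":0.033,"ry":0.22,"rz":0},
    {"dx":0,"dy":0,"dz":0,"rx":0.033,"ry":0.22,"rz":0},
    {"dx":0,"dy":0,"dz":-0.2,"rx":0,"ry":0,"rz":0},
    {"dx":0,"dy":0,"dz":0,"rx":0,"ry":0,"rz":0}
  ]
}}

```text
t: 24.35
tcp_pos: [0.5496, 0.1056, 0.0846]
tool_rot: [0.747, 0.643, -0.111, -0.129]
force: [0.6, 0.8, 16.9]
finger_gap: 0.42
gripper_force: 8.4
```

```bash
python3 cmp.py 11;python3 - <<'E'
from h import *
from scipy.spatial.transform import Rotation as R
s=sensors.sense();M=R.from_quat(s["tool_rot"]).as_matrix();p=s["tcp_pos"];print(np.round(M,3))
o=np.array([.529,.0757,0]);X=np.array([.989,-.15,0]);Y=np.array([.15,.989,0])
for sg in(1,-1):
  for e in(-11,11):
    c=p+M[:,1]*sg*.01785+M[:,0]*e*1e-3-o;print("pad tip corner own",np.round([c@X*1e3,c@Y*1e3,c[2]*1e3],1))
E
```

```text
24.35 [0.5496 0.1056 0.0846] [ 0.6  0.8 16.9] [ 0.13  1.   -0.04] 0.42048825688366487
front (0.98, 0.0, 0.0) on (0.8, 0.0, 0.0)
++++++++++++....++++++++...++.
++++++++++++...+++++++++...#..
++++++++++++...+++++++++...#..
+++++++++++....+++++++++..+#..
++++++++++....++++++++++.+#...
++++++++++....++++++++++++#...
+++++++++++..++++++++++++#+..+
++++++++++++###++++++++++#...+
++++++++++++###+++++++++++....
++++++++++++###++++++++++.....
++++++++++++###+++++++++......
+++++++++++#####+++++++++.....
++++++++++#########++.........
......++############++........
......+########+######........
.....+################........
.....+################........
.....+###############+........
......+#############+.........
........+########++...........
..............................
..............................
..............................
..............................
..............................
..............................
[[ 0.149  0.931 -0.332]
 [ 0.989 -0.141  0.051]
 [ 0.    -0.335 -0.942]]
pad tip corner own [32.7 21.6 78.7]
pad tip corner own [32.7 43.6 78.7]
pad tip corner own [-0.9 21.6 90.7]
pad tip corner own [-0.9 43.6 90.7]
```

The finger is resting on the rib's edge because I hadn't backed off far enough. I'll lift, move back 7 mm and lower again.

Call:
{"method": "move_arm", "body": {
  "targets": [
    {"dx":0,"dy":0,"dz":0.3,"rx":0,"ry":0,"rz":0},
    {"dx":0,"dy":0,"dz":0.1,"rx":0,"ry":0,"rz":0},
    {"dx":-0.16,"dy":0.02,"dz":0,"rx":0,"ry":0,"rz":0},
    {"dx":-0.16,"dy":0.02,"dz":0,"rx":0,"ry":0,"rz":0},
    {"dx":0,"dy":0,"dz":-0.2,"rx":0,"ry":0,"rz":0},
    {"dx":0,"dy":0,"dz":-0.2,"rx":0,"ry":0,"rz":0},
    {"dx":0,"dy":0,"dz":-0.1,"rx":0,"ry":0,"rz":0},
    {"dx":0,"dy":0,"dz":0,"rx":0,"ry":0,"rz":0},
    {"dx":0,"dy":0,"dz":0,"rx":0,"ry":0,"rz":0},
    {"dx":0,"dy":0,"dz":0,"rx":0,"ry":0,"rz":0}
  ]
}}

```text
t: 25.65
tcp_pos: [0.5386, 0.1068, 0.079]
tool_rot: [0.746, 0.642, -0.113, -0.132]
force: [1.2, -0.3, 0.2]
finger_gap: 0.424
gripper_force: 0.0
```

```bash
cat >own.py <<'E'
from h import *
from scipy.spatial.transform import Rotation as R
s=sensors.sense();M=R.from_quat(s["tool_rot"]).as_matrix();p=s["tcp_pos"];F=s["force"]
o=np.array([.529,.0757,0]);X=np.array([.989,-.15,0]);Y=np.array([.15,.989,0])
c=p-M[:,1]*s["finger_gap"]*.0425-M[:,0]*.011*np.sign(M[:,0]@Y)-o
print("-x pad inner tip own",np.round([c@X*1e3,c@Y*1e3,c[2]*1e3],1),"F own",np.round([F@X,F@Y,F[2]],1))
E
python3 own.py; python3 cmp.py 12
```

```text
-x pad inner tip own [-12.1  21.2  85.1] F own [ 1.3 -0.1  0.2]
25.65 [0.5386 0.1068 0.079 ] [ 1.2 -0.3  0.2] [-0.02 -0.18 -0.03] 0.42351102406760566
front (0.97, 0.0, 0.0) on (0.8, 0.0, 0.0)
+++++++++....+++++++++++##.+++
+++++++++...++++++++++++#...++
+++++++++...++++++++++++#...+.
++++++++....+++++++++++#+...+.
++++++++...++++++++++++#...+..
++++++++...+++++++++++##...+..
++++++.....+#+++++++++#+..++..
+++++++...++###+++++++#...+...
+++++++..+++###++++++#+...+...
++++++++++++###++++++#...+....
++++++++++++###++++++#........
++++++++++++####++++++........
+++++++++#########++++........
..+...+#############++........
......###############+........
.....+################........
.....+################........
.....+################........
......+#############+.........
........+#########+...........
..............................
..............................
..............................
..............................
..............................
..............................
```

The pad is clear of the rib, with its inner tip at own (-12, 21, 85 mm). Now I'll push.

Call:
{"method": "move_arm", "body": {
  "targets": [
    {"dx":0.06,"dy":-0.009,"dz":0,"rx":0,"ry":0,"rz":0},
    {"dx":0.06,"dy":-0.009,"dz":0,"rx":0,"ry":0,"rz":0},
    {"dx":0.06,"dy":-0.009,"dz":0,"rx":0,"ry":0,"rz":0},
    {"dx":0.04,"dy":-0.006,"dz":0,"rx":0,"ry":0,"rz":0},
    {"dx":0.04,"dy":-0.006,"dz":0,"rx":0,"ry":0,"rz":0},
    {"dx":0.04,"dy":-0.006,"dz":0,"rx":0,"ry":0,"rz":0},
    {"dx":0.04,"dy":-0.006,"dz":0,"rx":0,"ry":0,"rz":0},
    {"dx":0.04,"dy":-0.006,"dz":0,"rx":0,"ry":0,"rz":0},
    {"dx":0,"dy":0,"dz":0,"rx":0,"ry":0,"rz":0},
    {"dx":0,"dy":0,"dz":0,"rx":0,"ry":0,"rz":0}
  ]
}}

```text
t: 26.95
tcp_pos: [0.5463, 0.106, 0.0787]
tool_rot: [0.746, 0.642, -0.115, -0.133]
force: [-5.2, 3.1, 0.1]
finger_gap: 0.418
gripper_force: 2.7
```

```bash
python3 own.py; python3 cmp.py 13
```

```text
-x pad inner tip own [-4.1 21.5 84.9] F own [-5.6  2.3  0.1]
26.95 [0.5463 0.106  0.0787] [-5.2  3.1  0.1] [ 0.39  0.65 -0.24] 0.4179838902586705
front (0.97, 0.0, 0.0) on (0.8, 0.0, 0.0)
++++++++++++....++++++++...#+.
++++++++++++...+++++++++...#..
+++++++++++....+++++++++..+#..
+++++++++++...++++++++++.+#...
+++++++++++...++++++++++++#...
++++++++++....+++++++++++#+..+
+++++++++....##++++++++++#...+
+++++++++....###++++++++#+...+
++++++++++..+###++++++++#+..++
++++++++++++####++++++++#...+.
++++++++++++####+++++++++.....
+++++++++++#####+++++++++.....
+++++++++##########+++........
......++############++........
......+##############+........
.....+################........
.....+################+.......
.....+###############+........
......+#############+.........
........++#######++...........
..............................
..............................
..............................
..............................
..............................
..............................
```

Call:
{"method": "move_arm", "body": {
  "targets": [
    {"dx":0.02,"dy":-0.003,"dz":-0.04,"rx":0,"ry":0,"rz":0},
    {"dx":0.04,"dy":-0.006,"dz":-0.02,"rx":0,"ry":0,"rz":0},
    {"dx":0.04,"dy":-0.006,"dz":0,"rx":0,"ry":0,"rz":0},
    {"dx":0.04,"dy":-0.006,"dz":0,"rx":0,"ry":0,"rz":0},
    {"dx":0.04,"dy":-0.006,"dz":0,"rx":0,"ry":0,"rz":0},
    {"dx":0,"dy":0,"dz":0,"rx":0,"ry":0,"rz":0},
    {"dx":0,"dy":0,"dz":0,"rx":0,"ry":0,"rz":0},
    {"dx":0,"dy":0,"dz":0,"rx":0,"ry":0,"rz":0},
    {"dx":0,"dy":0,"dz":0,"rx":0,"ry":0,"rz":0},
    {"dx":0,"dy":0,"dz":0,"rx":0,"ry":0,"rz":0}
  ]
}}

```text
t: 28.25
tcp_pos: [0.5487, 0.1058, 0.0782]
tool_rot: [0.746, 0.642, -0.116, -0.135]
force: [-7.3, 3.5, 6.3]
finger_gap: 0.415
gripper_force: 5.2
```

```bash
python3 own.py; python3 cmp.py 14
```

```text
-x pad inner tip own [-1.5 21.8 84.4] F own [-7.8  2.4  6.3]
28.25 [0.5487 0.1058 0.0782] [-7.3  3.5  6.3] [ 0.57  1.47 -0.28] 0.41472697670302877
front (0.97, 0.25, 0.0) on (0.8, 0.25, 0.0)
+++++++++++++...++++++++....#+
+++++++++++++...++++++++...+#.
++++++++++++....++++++++...++.
++++++++++#+...+++++++++...#..
+++++++++++....+++++++++..+#..
+++++++++++....+++++++++..##..
++++++++++....++++++++++.+#...
++++++++++...+###++++++++#+...
+++++++++++.+####++++++++#...+
+++++++++++++####++++++++#...+
++++++++++++#####+++++++++....
++++++++++++#####+++++++++....
+++++++++#########++++........
......++############++........
......+##############+........
.....+################........
.....+################+.......
.....+###############+........
......+#############+.........
.........+#######++...........
..............................
..............................
..............................
..............................
..............................
..............................
```

Stable now: the rib is turning and the box isn't tipping. I'll continue.

Call:
{"method": "move_arm", "body": {
  "targets": [
    {"dx":0.02,"dy":-0.003,"dz":-0.04,"rx":0,"ry":0,"rz":0},
    {"dx":0.04,"dy":-0.006,"dz":-0.02,"rx":0,"ry":0,"rz":0},
    {"dx":0.04,"dy":-0.006,"dz":0,"rx":0,"ry":0,"rz":0},
    {"dx":0.04,"dy":-0.006,"dz":0,"rx":0,"ry":0,"rz":0},
    {"dx":0.04,"dy":-0.006,"dz":0,"rx":0,"ry":0,"rz":0},
    {"dx":0,"dy":0,"dz":0,"rx":0,"ry":0,"rz":0},
    {"dx":0,"dy":0,"dz":0,"rx":0,"ry":0,"rz":0},
    {"dx":0,"dy":0,"dz":0,"rx":0,"ry":0,"rz":0},
    {"dx":0,"dy":0,"dz":0,"rx":0,"ry":0,"rz":0},
    {"dx":0,"dy":0,"dz":0,"rx":0,"ry":0,"rz":0}
  ]
}}

```text
t: 29.55
tcp_pos: [0.5515, 0.1055, 0.078]
tool_rot: [0.746, 0.641, -0.118, -0.137]
force: [-10.1, 3.6, 12.8]
finger_gap: 0.418
gripper_force: 7.5
```

```bash
python3 own.py; python3 cmp.py 15
```

```text
-x pad inner tip own [ 1.2 21.9 84.3] F own [-10.5   2.1  12.8]
29.55 [0.5515 0.1055 0.078 ] [-10.1   3.6  12.8] [ 0.67  2.4  -0.3 ] 0.4175167905390589
front (0.96, 0.25, -0.25) on (0.79, 0.5, -0.25)
++++++++++++++....++++++.....#
++++++++++++++...+++++++....+#
+++++++++++++....+++++++....+#
+++++++++++++...++++++++....#.
++++++++++++....++++++++...+#.
++++++++++++....++++++++...##.
+++++++++++....#++++++++...#..
+++++++++++...+###++++++..++..
++++++++++++.+####++++++.+#...
+++++++++++++####+++++++.+#...
++++++++++++######++++++.+#...
++++++++++++######+++++++.....
+++++++++##########+++........
.......+#############+........
.......###############........
.....+################+.......
......################+.......
......+###############........
.......+############+.........
..........+######++...........
..............................
..............................
..............................
..............................
..............................
..............................
```

Call:
{"method": "move_arm", "body": {
  "targets": [
    {"dx":0.04,"dy":-0.006,"dz":-0.02,"rx":0,"ry":0,"rz":0},
    {"dx":0.04,"dy":-0.006,"dz":-0.01,"rx":0,"ry":0,"rz":0},
    {"dx":0.04,"dy":-0.006,"dz":-0.01,"rx":0,"ry":0,"rz":0},
    {"dx":0.04,"dy":-0.006,"dz":0,"rx":0,"ry":0,"rz":0},
    {"dx":0,"dy":0,"dz":0,"rx":0,"ry":0,"rz":0},
    {"dx":0,"dy":0,"dz":0,"rx":0,"ry":0,"rz":0},
    {"dx":0,"dy":0,"dz":0,"rx":0,"ry":0,"rz":0},
    {"dx":0,"dy":0,"dz":0,"rx":0,"ry":0,"rz":0},
    {"dx":0,"dy":0,"dz":0,"rx":0,"ry":0,"rz":0},
    {"dx":0,"dy":0,"dz":0,"rx":0,"ry":0,"rz":0}
  ]
}}

```text
t: 30.85
tcp_pos: [0.5549, 0.1053, 0.078]
tool_rot: [0.746, 0.641, -0.118, -0.138]
force: [-12.0, 4.4, 19.0]
finger_gap: 0.422
gripper_force: 8.9
```

```bash
python3 own.py; python3 cmp.py 16
```

```text
-x pad inner tip own [ 4.4 22.1 84.4] F own [-12.5   2.6  19. ]
30.85 [0.5549 0.1053 0.078 ] [-12.    4.4  19. ] [ 0.75  2.96 -0.31] 0.42181380446721434
front (0.95, 0.75, -0.5) on (0.79, 1.25, -0.5)
+++++++++++++++....+++++......
+++++++++++++++...++++++......
++++++++++++++....++++++.....+
+++++++++++++#....++++++.....#
++++++++++++++...+++++++....+#
+++++++++++++...++++++++....#+
++++++++++++....##++++++....#.
++++++++++++...+###+++++...+#.
+++++++++++++.+####+++++...#+.
+++++++++++++######+++++...#..
+++++++++++++######++++++..+..
+++++++++++########++++++.....
........+############+........
........##############+.......
......+################.......
......+################+......
......+#####+##########+......
.......+###############.......
.........+##########++........
.............++++++...........
..............................
..............................
..............................
..............................
..............................
..............................
```

Call:
{"method": "move_arm", "body": {
  "targets": [
    {"dx":-0.04,"dy":0.006,"dz":0.03,"rx":0,"ry":0,"rz":0},
    {"dx":-0.04,"dy":0.006,"dz":0.03,"rx":0,"ry":0,"rz":0},
    {"dx":-0.02,"dy":0.003,"dz":0.03,"rx":0,"ry":0,"rz":0},
    {"dx":0,"dy":0,"dz":0,"rx":0,"ry":0,"rz":0},
    {"dx":0,"dy":0,"dz":0,"rx":0,"ry":0,"rz":0},
    {"dx":0,"dy":0,"dz":0,"rx":0,"ry":0,"rz":0},
    {"dx":0,"dy":0,"dz":0,"rx":0,"ry":0,"rz":0},
    {"dx":0,"dy":0,"dz":0,"rx":0,"ry":0,"rz":0},
    {"dx":0,"dy":0,"dz":0,"rx":0,"ry":0,"rz":0},
    {"dx":0,"dy":0,"dz":0,"rx":0,"ry":0,"rz":0}
  ]
}}

```text
t: 32.15
tcp_pos: [0.5538, 0.1053, 0.0788]
tool_rot: [0.746, 0.642, -0.117, -0.136]
force: [-9.8, 4.4, 10.5]
finger_gap: 0.42
gripper_force: 6.6
```

```bash
python3 own.py; python3 cmp.py 17
```

```text
-x pad inner tip own [ 3.4 22.  85.1] F own [-10.3   2.9  10.5]
32.15 [0.5538 0.1053 0.0788] [-9.8  4.4 10.5] [ 0.63  2.05 -0.35] 0.41959966958147876
front (0.95, 0.75, -0.5) on (0.79, 1.25, -0.75)
++++++++++++#++...++++++......
+++++++++++++++...++++++.....+
++++++++++++++...+++++++.....#
++++++++++++++...+++++++....+#
++++++++++++#....+++++++....#+
++++++++++++....++++++++....#.
++++++++++++....##++++++...+#.
++++++++++++...+###+++++...#..
++++++++++++++#####+++++..+#..
++++++++++++++####++++++..++..
+++++++++++++######++++++.....
++++++++++++#######++++++.....
........+############++.......
........##############+.......
.......###############+.......
......+################+......
.......################.......
.......+##############+.......
.........+##########++........
.............++++.+...........
..............................
..............................
..............................
..............................
..............................
..............................
```

Call:
{"method": "move_arm", "body": {
  "targets": [
    {"dx":0,"dy":0,"dz":-0.06,"rx":0,"ry":0,"rz":0},
    {"dx":0,"dy":0,"dz":-0.06,"rx":0,"ry":0,"rz":0},
    {"dx":0.05,"dy":-0.007,"dz":-0.02,"rx":0,"ry":0,"rz":0},
    {"dx":0.05,"dy":-0.007,"dz":-0.02,"rx":0,"ry":0,"rz":0},
    {"dx":0.05,"dy":-0.007,"dz":0,"rx":0,"ry":0,"rz":0},
    {"dx":0.05,"dy":-0.007,"dz":0,"rx":0,"ry":0,"rz":0},
    {"dx":0,"dy":0,"dz":0,"rx":0,"ry":0,"rz":0},
    {"dx":0,"dy":0,"dz":0,"rx":0,"ry":0,"rz":0},
    {"dx":0,"dy":0,"dz":0,"rx":0,"ry":0,"rz":0},
    {"dx":0,"dy":0,"dz":0,"rx":0,"ry":0,"rz":0}
  ]
}}

```text
t: 33.45
tcp_pos: [0.5644, 0.1042, 0.0735]
tool_rot: [0.747, 0.642, -0.112, -0.132]
force: [-2.0, 5.4, 4.0]
finger_gap: 0.42
gripper_force: 2.5
```

```bash
python3 own.py; python3 cmp.py 18
```

```text
-x pad inner tip own [14.  22.5 79.5] F own [-2.8  5.   4. ]
33.45 [0.5644 0.1042 0.0735] [-2.   5.4  4. ] [ 0.74  0.3  -0.38] 0.419737416706488
front (0.96, 0.0, 0.0) on (0.79, 0.0, 0.0)
+++++++++++++++++++...++......
+++++++++++++++++++...++......
++++++++++++++++++....++......
++++++++++++++++++...+++......
++++++++++++++++++...+++......
+++++++++++++++++#+..+++......
+++++++++++++++#####++++......
++++++++++++++######++++......
++++++++++++########++++......
++++++++++##########++++......
++++++++############++++......
+++++++#############+++++.....
++++++###############++.......
......################........
......################........
.....+###############+........
......+#############+.........
........+#########+...........
..............................
..............................
..............................
..............................
..............................
..............................
..............................
..............................
```

The head has sprung out: its silhouette rose about 2 px (5–6 mm), the rib swung right over and the box is back level. I'll slide off past the rib end, lift, straighten and close.

Call:
{"method": "move_arm", "body": {
  "targets": [
    {"dx":0.03,"dy":0.2,"dz":0,"rx":0,"ry":0,"rz":0},
    {"dx":0.03,"dy":0.2,"dz":0,"rx":0,"ry":0,"rz":0},
    {"dx":0,"dy":0.1,"dz":0.6,"rx":0,"ry":0,"rz":0},
    {"dx":0,"dy":0,"dz":0.8,"rx":0,"ry":0,"rz":0},
    {"dx":0,"dy":0,"dz":0.8,"rx":0,"ry":0,"rz":0},
    {"dx":-0.4,"dy":0,"dz":0.5,"rx":-0.033,"ry":-0.22,"rz":0},
    {"dx":-0.4,"dy":0,"dz":0,"rx":-0.033,"ry":-0.22,"rz":0},
    {"dx":-0.4,"dy":0,"dz":0,"rx":-0.033,"ry":-0.22,"rz":0},
    {"dx":-0.4,"dy":-0.5,"dz":0,"rx":0,"ry":0,"rz":0},
    {"dx":-0.4,"dy":-0.5,"dz":0,"rx":0,"ry":0,"rz":0}
  ]
}}

```text
t: 34.75
tcp_pos: [0.5159, 0.0895, 0.1416]
tool_rot: [0.758, 0.652, 0.001, 0.001]
force: [-0.7, -0.7, -0.1]
finger_gap: 0.421
gripper_force: 0.0
```

```bash
python3 cmp.py 19; python3 -c "
from h import *
import cv2
o=cv2.imread('pics/side0.png').max(2)[160:182,296:326]
print('\n'.join(''.join('#' if v<35 else '+' if v<60 else '.' for v in r) for r in o))"
```

```text
34.75 [0.5159 0.0895 0.1416] [-0.7 -0.7 -0.1] [ 0.01 -0.03 -0.04] 0.4211550135261366
front (0.98, 0.0, 0.0) on (0.8, 0.0, 0.0)
++++++++++++++++++++++++......
++++++++++++++++++++++++......
++++++++++++++++++++++++......
++++++++++++++++++++++++......
++++++++++++++++++++++++......
++++++++++++###+++++++++......
+++++++++++####+++++++++......
++++++++++++###+++++++++......
+++++++++++####+++++++++......
+++++++++++#####+++++++++.....
+++++++++##########++++++.....
++++++++############+++++.....
++++++################........
+.++.+################........
.....+################........
.....+###############+........
......+#############+.........
........+########++...........
..............................
..............................
..............................
..............................
..............................
..............................
..............................
..............................
++++++++++++++++++++++++......
++++++++++++.+++++++++++......
+++++++++++++.++++++++++......
++++++++++++++++++++++++......
++++++++++++++++++++++++......
++++++++++++++++++++++++......
++++++++++++++++++++++++......
++++++++++++++++++++++++......
++++++++++++#+++++++++++......
++++++++++++#+++++++++++......
++++++++++++++++++++++++......
+++++++++++#+++++++++++++.....
++++++++++++####++++++........
......+++++#####++++++........
......++++++####+++++#........
......#++++++###++++++........
.......++++++###++##..........
........+########++...........
..............................
..............................
..............................
..............................
```

The head is out and turned back, with a silhouette matching the start. Next is the ON plunger, with the fingers shut.

Call:
{"method": "move_arm", "body": {
  "targets": [
    {"dx":0,"dy":-0.7,"dz":0,"rx":0,"ry":0,"rz":0},
    {"dx":0,"dy":-0.7,"dz":0,"rx":0,"ry":0,"rz":0},
    {"dx":0,"dy":-0.7,"dz":0,"rx":0,"ry":0,"rz":0},
    {"dx":0,"dy":-0.7,"dz":0,"rx":0,"ry":0,"rz":0},
    {"dx":0,"dy":-0.7,"dz":0,"rx":0,"ry":0,"rz":0},
    {"dx":-0.06,"dy":-0.7,"dz":0,"rx":0,"ry":0,"rz":0},
    {"dx":0,"dy":0,"dz":-0.6,"rx":0,"ry":0,"rz":0},
    {"dx":0,"dy":0,"dz":-0.6,"rx":0,"ry":0,"rz":0},
    {"dx":0,"dy":0,"dz":-0.6,"rx":0,"ry":0,"rz":0},
    {"dx":0,"dy":0,"dz":-0.4,"rx":0,"ry":0,"rz":0}
  ],
  "claw": 0,
  "newtons": 20
}}

```text
t: 36.05
tcp_pos: [0.5127, -0.0137, 0.084]
tool_rot: [0.758, 0.653, -0.001, -0.001]
force: [0.4, -0.1, 0.5]
finger_gap: 0.003
gripper_force: 0.0
```

Call:
{"method": "move_arm", "body": {
  "targets": [
    {"dx":0.04,"dy":-0.08,"dz":-0.2,"rx":0,"ry":0,"rz":0},
    {"dx":0,"dy":0,"dz":-0.1,"rx":0,"ry":0,"rz":0},
    {"dx":0,"dy":0,"dz":-0.1,"rx":0,"ry":0,"rz":0},
    {"dx":0,"dy":0,"dz":-0.1,"rx":0,"ry":0,"rz":0},
    {"dx":0,"dy":0,"dz":-0.1,"rx":0,"ry":0,"rz":0},
    {"dx":0,"dy":0,"dz":-0.06,"rx":0,"ry":0,"rz":0},
    {"dx":0,"dy":0,"dz":0,"rx":0,"ry":0,"rz":0},
    {"dx":0,"dy":0,"dz":0,"rx":0,"ry":0,"rz":0},
    {"dx":0,"dy":0,"dz":0,"rx":0,"ry":0,"rz":0},
    {"dx":0,"dy":0,"dz":0,"rx":0,"ry":0,"rz":0}
  ]
}}

```text
t: 37.3
tcp_pos: [0.5146, -0.0164, 0.07]
tool_rot: [0.758, 0.652, 0.0, 0.0]
force: [-1.1, -0.3, 9.0]
finger_gap: 0.002
gripper_force: 4.2
```

Call:
{"method": "move_arm", "body": {
  "targets": [
    {"dx":0,"dy":0,"dz":-0.04,"rx":0,"ry":0,"rz":0},
    {"dx":0,"dy":0,"dz":0,"rx":0,"ry":0,"rz":0},
    {"dx":0,"dy":0,"dz":0.4,"rx":0,"ry":0,"rz":0},
    {"dx":0,"dy":0,"dz":0.8,"rx":0,"ry":0,"rz":0},
    {"dx":0,"dy":0,"dz":1,"rx":0,"ry":0,"rz":0},
    {"dx":0,"dy":0,"dz":1,"rx":0,"ry":0,"rz":0},
    {"dx":0,"dy":-0.5,"dz":1,"rx":0,"ry":0,"rz":0},
    {"dx":0,"dy":-0.5,"dz":0,"rx":0,"ry":0,"rz":0},
    {"dx":0,"dy":0,"dz":0,"rx":0,"ry":0,"rz":0},
    {"dx":0,"dy":0,"dz":0,"rx":0,"ry":0,"rz":0}
  ]
}}

```text
t: 38.55
tcp_pos: [0.5135, -0.0412, 0.1719]
tool_rot: [0.758, 0.652, -0.001, -0.001]
force: [-0.2, -0.5, -0.0]
finger_gap: -0.005
gripper_force: 0.0
```

```bash
python3 cmp.py 20; python3 -c "
import cv2
for n in(0,20):
    o=cv2.imread(f'pics/side{n}.png').max(2)[182:202,300:326]
    print('\n'.join(''.join('#' if v<45 else '+' if v<80 else '.' for v in r) for r in o),'\n')"
```

```text
38.55 [ 0.5135 -0.0412  0.1719] [-0.2 -0.5 -0. ] [ 0.01  0.03 -0.04] -0.00539903467940065
front (0.74, 0.0, 0.25) on (0.59, 0.0, 0.75)
++++++++++++++...+...+++......
++++++++++++++.......+++......
++++++++++++++.......+++......
++++++++++++++...+...+++......
++++++++++++++++++++++++......
++++++++++++++++++++++++......
++++++++++++++++++++++++......
++++++++++++++++++++++++......
++++++++++++#+++++++++++......
++++++++++++#+++++++++++......
++++++++++++#++++++++++++.....
+++++++++++#+##++++++++++.....
+++++++++++#####++++++........
......+++++#####++++++........
......#+++++####+++++#........
......#+++++####++++#+........
.......+#+++####+++#+.........
........+########++...........
..............................
..............................
..............................
..............................
..............................
..............................
..............................
..............................
..........................
..........................
..........................
..........................
..........................
........................
[... 222 characters left out ...]
.......................
..........................
..........................
..........................
..........................
.......................... 

..........................
..........................
..........................
..........................
..........................
..........................
..........................
..........................
..........................
..........+###+...........
........+#######..........
........########+.........
........+######+......+...
.........++++++...........
..........................
..........................
..........................
..........................
..........................
..........................
```

The plunger top dropped 2 px and the black disc stays low, so it is in. The stop is out with its head turned back, and the station hasn't moved.

```bash
python3 -c "
from station import order
print(order.sign_off())"
```

```text
the job is handed in; nothing more can be done
None
```

I handed the job in at about 38.6 s of the 53 s allowed. The stop was latched in, twisted clockwise until it sprang out, and the ON plunger was pressed in and stayed in. The last pictures show the station back at its starting position. The sign-off gave no verdict. While I pushed the rib, the box rocked by an estimated 0.045 rad (limit 0.15).

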